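Seat the repaired fan on its ventilation base

TASK

The fan with the green handle has been repaired: pick it up and set it on the white ventilation base, so that both brass pegs come up through the two holes of its flange and it sits flat and fully home. Lower it gently rather than dropping it, let go of it, and leave the faulty fan with the red handle where it stands.

Things in the scene. Friction and masses are not known exactly. Their poses are not given: they have to be found in the camera images.
- fan_green_center (a point): Repaired fan, loose, about 0.35 kg, 81 mm high: bare steel flange 172 (x) x 100 (y) x 8 mm with 29 mm holes at x = +-64; black drum 88 mm across, up to 48 mm; above it, with 19 mm air, a green handle bar along x, 90 long, 18 wide, 14 high, centre 34 mm above this point, posts at x = +-38. Green tape on the flange. Fits both ways round. This point: its middle, 40 mm above its underside; z up.
- base_deck (a point): White ventilation base, fixed: 210 (x) x 150 (y) x 50 mm high box with a dark round outlet on top and two upright brass pegs at x = +-64 mm, y = 0, each 32 mm high, 22 mm thick for the lowest 10 mm, then tapering to 6 mm. This point: centre of its flat top, z up. A seated fan's flange lies on the top, its middle 40 mm above this point, with 3 mm of play.
- fan_red_center (a point): Faulty fan, loose, to be left alone: same shape and size as the repaired one but with a red handle bar and red tape on the flange. This point: its middle, 40 mm above its underside; x along the handle, z up.
There are look-alikes about, which are no part of the job. What is shaped like the part that bears fan_green_center but pink or purple is not meant.

How it is judged:
At the end, for the whole second after the job is handed in: The green-handled fan sits home on both pegs: middle within 10 mm of the base centre sideways and 35-45 mm above its top, long axis within 10 degrees of the base's either way round, tilt under 0.1 rad, at rest. The red-handled fan has moved under 40 mm (horizontal distance between fan_green_center and base_deck below 0.01 m and z of fan_green_center in the frame of base_deck between 0.035 and 0.045 m and angle between the x axis of fan_green_center and the x axis of base_deck, either way round below 0.175 rad and angle between fan_green_center's own z axis and vertical below 0.1 rad and linear speed of fan_green below 0.02 m/s and distance of fan_red_center from where it was at the start of the episode below 0.04 m); the robot touches nothing.
It fails at once if the green fan is dropped onto the base (faster than 0.7 m/s within 90 mm of the centre of the base's top) (distance between fan_green_center and base_deck below 0.09 m and linear speed of fan_green above 0.7 m/s).
It fails at once if the red fan is moved by 40 mm or more (distance of fan_red_center from where it was at the start of the episode above 0.04 m).
It also fails if it takes over 35 s, if anything falls off the work surface, if the arm or the gripper's body presses on something with over 40 N, if the wrist force passes 120 N, or if a joint passes its speed limit or range.

ROBOT

A 7-joint arm with a two-finger parallel gripper is mounted at the origin on the work surface. World frame = base frame: x ahead of the robot, y to its left, z up, the work surface at z = 0. Lengths are in m, angles in rad, forces in N, time in s.
With the tool pointing down it reaches from about 0.425 to 0.925 m from the base axis. Payload 6.8 kg.
Tool frame: the origin (TCP) lies midway between the tips of the shut fingers; the grasp point (between the pads) lies 19 mm behind it; z points along the fingers, y is the direction in which the jaws open and shut (so a half turn about z gives the same grasp; the last joint's range is limited). The gripper opens to 85 mm and grips with 20 to 120 N. Pads are 22 mm wide; open, the fingers measure 114 mm over their backs; the gripper's body (76 mm by 85 mm) begins 54 mm behind the grasp point. The pads swing forward as they close: fully open they stand 13 mm farther back than shut.
Start: joints at [1.021, 0.477, 0.022, 1.555, -0.011, 1.109, -0.083], TCP at [0.289, -0.61, 0.231] pointing down, gripper open.
Joint ranges: [-2.96, 2.96], [-0.34, 2.1], [-1.41, 1.46], [0.24, 2.44], [-1.37, 4.51], [0.17, 1.92], [-2.96, 2.96]. Speed limits (rad/s): [2.39, 2.39, 3.14, 3.14, 3.14, 3.14, 3.14].

INTERFACE

Orientations are given as a unit quaternion [w, x, y, z].
In Python, from station import readout, eyes, ticket gives the robot as it stands. The module is installed in compiled form; this text tells all that it offers.
- The arm moves only by the shell command python3 -m crank 'ROWS' [FORCE]. ROWS is JSON, a list of rows, each an object of numbers: "jaw": the opening in per cent of the stroke, from 0 (shut) to 100 (fully open); "x", "y", "z": the shift along the tool's x, y, z in mm; "ax", "ay", "az": the turn, a rotation vector about the tool's x, y, z in degrees. In form: [{"jaw": .., "x": .., "y": .., "z": .., "ax": .., "ay": .., "az": ..}, ...]. A call has 1 to 12 rows; each row shifts and turns the commanded pose from where the row before left it, along the tool's axes as they then stand; what a row does not reach is not made up. A row lasts 1/8 s, in which the tool goes at most 62.5 mm and 10.7 degrees, less where a joint would pass 70% of its speed; a pose out of reach is approached as far as the arm can. A call with a gripper value outside its range is refused whole. The fingers move at their own pace and stop on an object; FORCE is the grip in N (left out, the last holds). Time passes only in rows, so rows that do not move let the fingers close. It gives the time, the measured TCP pose, the force and the opening at its end, in the units of the state.
- readout.get_obs(): the state, without advancing time (a new reading comes with each control period).
- eyes.read_camera(name): name is "scene" or "top" or "wrist"; returns (picture, depth): 420x560x3 uint8, red, green, blue; 420x560 float32, m along the optical axis (not along the pixel's ray), 0 where there is no reading.
- eyes.calibration(name): a dict with "fx", "fy", "cx", "cy" (pixels), "k1" (the pictures are not rectified: a ray, as slopes to the right and down, at radius r is drawn at 1 + k1 r^2 times it, then the intrinsics apply), "R" (3x3) and "t" (3): a world point X has camera coordinates R X + t. Camera axes: x right, y down, z forward; pixel columns grow to the right and rows downward; lengths in m; the calibration is good to about 2 mm. A picture is of the moment at which its call begins: read the wrist's pose just before it. calibration takes no time and is no camera call; for the wrist camera it gives the pose at the moment of the call.
- ticket.hand_in(): hands the job in, once; it reports no verdict.
The state is a dict: "t": time; "q": joint angles; "joint_vel": joint speeds; "joint_torque": joint torques, N m; "eef_pos": TCP position; "tool_rot": TCP orientation; "contact_force": force on the tool from outside, world axes, zero at the start; "torque": the same for the moment, N m; "gripper_width": opening from 0.0 (shut) to 1.0 (fully open).
Only numpy, scipy, OpenCV 4.12 (cv2) and the standard library are available. Lean on these libraries where they do the work, as an engineer would, in place of code of your own. Each camera call takes 0.05 s, during which the arm holds its last target. There are 200 camera calls.

## Working session

There is one attempt and no reset: what is moved stays moved. The work goes in short steps, Python scripts to look and compute and a shell command to move; the robot and the scene stay as the last step left them, time stands still between calls to the robot, and variables do not carry over. Pictures are saved under pics/ and viewed, about 8 in all and at most 12, crops included, and the job is handed in when it is done.

```bash
mkdir -p pics
cat > h.py <<'E'
import numpy as np, cv2
from station import readout, eyes, ticket
def grab(n):
    c=eyes.calibration(n); p,d=eyes.read_camera(n); return p,d,c
def save(p,f): cv2.imwrite('pics/'+f,p[:,:,::-1])
def K(c): return np.array([[c['fx'],0,c['cx']],[0,c['fy'],c['cy']],[0,0,1.]])
def slopes(uv,c):
    uv=np.asarray(uv,float).reshape(-1,1,2)
    return cv2.undistortPoints(uv,K(c),np.array([c['k1'],0,0,0.])).reshape(-1,2)
def toworld(uv,z,c):  # depth along axis
    s=slopes(uv,c); z=np.asarray(z,float).reshape(-1,1)
    P=np.hstack([s*z,z]); return (P-np.array(c['t']))@np.array(c['R'])
def onplane(uv,h,c):
    s=slopes(uv,c); R=np.array(c['R']); o=-R.T@np.array(c['t'])
    d=np.hstack([s,np.ones((len(s),1))])@R
    return o+d*((h-o[2])/d[:,2])[:,None]
E
python3 - <<'E'
from h import *
a,d,c=grab('top');save(a,'top1.png')
b,e,f=grab('scene');save(b,'scene1.png')
np.savez('s1.npz',a=a,d=d,b=b,e=e)
for k in (c,f): print(-np.array(k['R']).T@k['t'],k['fx'],k['k1'])
print(readout.get_obs())
E
```

```text
[ 0.35752852 -0.00210882  0.96352035] 450.89074470943484 -0.1201525321379875
[ 1.03356221 -0.11593506  0.79551348] 410.5858686758813 0.03968232903111455
{'t': 0.1, 'q': array([ 1.02087504,  0.47773987,  0.02233705,  1.5562961 , -0.01148047,
        1.10928562, -0.08310524]), 'joint_vel': array([-0.00072656, -0.00231896, -0.00051804, -0.00213467,  0.00041108,
       -0.00056447, -0.00099304]), 'joint_torque': array([ 4.17758900e-03, -5.97759247e+01,  1.61330581e+00, -2.81955940e+01,
        1.27351354e-02,  5.02491122e-03, -2.87786179e-06]), 'eef_pos': array([ 0.28839734, -0.60973399,  0.23043163]), 'tool_rot': array([-7.63944169e-04,  9.75694820e-01,  2.19132328e-01, -2.38729359e-04]), 'contact_force': array([ 0.90021889, -0.22779666, -0.5840203 ]), 'torque': array([ 0.03588889,  0.00254539, -0.06767917]), 'gripper_width': 1.0012236709135927}
```

View pics/top1.png

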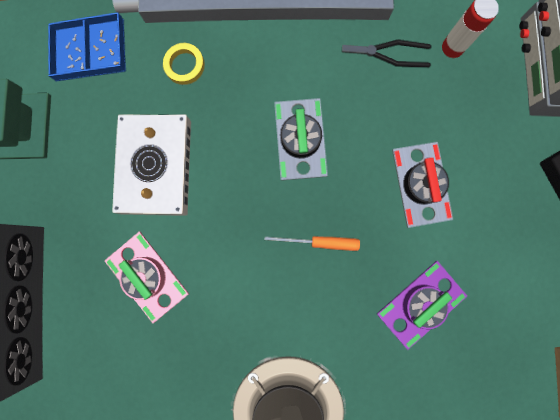

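View pics/scene1.png

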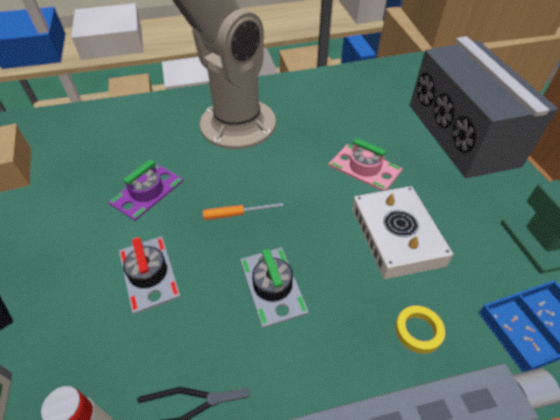

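The top view shows the grey-flanged green fan at about (302,135), the white base at (150,163) with pegs at (150,132) and (147,193), and the red fan at (425,183). The pink and purple fans are decoys. Next I measure them.

```bash
cat > m.py <<'E'
from h import *
def comps(m,box,amin=60):
    mm=np.zeros_like(m,np.uint8);x0,y0,x1,y1=box;mm[y0:y1,x0:x1]=m[y0:y1,x0:x1]*255
    cs,_=cv2.findContours(mm,cv2.RETR_EXTERNAL,cv2.CHAIN_APPROX_NONE)
    return sorted([c for c in cs if cv2.contourArea(c)>amin],key=cv2.contourArea,reverse=True)
def rect(cnt,h,c):
    w=onplane(cnt.reshape(-1,2),h,c)[:,:2]
    r=cv2.minAreaRect((w*1000).astype(np.float32)); b=cv2.boxPoints(r)
    e=[b[1]-b[0],b[2]-b[1]]; l=max(e,key=np.linalg.norm)
    return np.round(r[0],1),np.round(r[1],1),round(float(np.degrees(np.arctan2(l[1],l[0])))%180,1)
E
python3 - <<'E'
from m import *
s=np.load('s1.npz')
for n,im,dp,bg,bb,br in (('top',s['a'],s['d'],(265,90,340,190),(100,100,205,225),(385,135,460,235)),('scene',s['b'],s['e'],(235,240,310,325),(345,180,455,280),(115,230,185,310))):
    c=eyes.calibration(n); hsv=cv2.cvtColor(im,cv2.COLOR_RGB2HSV).astype(int);H,S,V=hsv[...,0],hsv[...,1],hsv[...,2]
    g=(H>50)&(H<70)&(S>130)&(V>120)
    for k in comps(g,bg,30)[:1]: print(n,'handle',rect(k,.081,c), toworld(k.reshape(-1,2).mean(0),np.median([dp[v,u] for u,v in k.reshape(-1,2)]),c))
    fl=(S<60)&(V>110)
    for k in comps(fl|g,bg,500)[:1]: print(n,'flange',rect(k,.008,c))
    w=(S<40)&(V>190)
    for k in comps(w,bb,500)[:1]: print(n,'base',rect(k,.05,c))
    p=(H>10)&(H<28)&(S>90)&(V>60)
    for k in comps(p,bb,15): 
        q=k.reshape(-1,2);print(n,'peg',q.mean(0),cv2.contourArea(k),onplane([q.mean(0)],.06,c)[0])
    r=((H<6)|(H>174))&(S>150)&(V>100)
    for k in comps(r,br,30)[:1]: print(n,'red',rect(k,.081,c))
c=eyes.calibration('top')
for u,v in ((125,130),(302,110),(180,205),(283,150),(425,160)): print(u,v,toworld([(u,v)],s['d'][v,u],c)[0].round(3))
E
```

```text
top handle (array([579.9, -28. ]), array([88.2, 16.7]), 4.6) [[ 0.58033244 -0.0283824   0.07886959]]
top flange (array([580.6, -28.6]), array([173.7, 101.2]), 4.7)
top base (array([520.2, 288.1]), array([148.4, 207.7]), 179.1)
top peg [146.18518519 192.74074074] 68.5 [0.45741767 0.28858675 0.06      ]
top peg [149.         131.92592593] 65.5 [0.58454037 0.28657425 0.06      ]
top red (array([ 480.9, -290. ]), array([87.7, 18.8]), 9.9)
scene handle (array([584.5, -28.3]), array([88.9, 15.7]), 4.5) [[ 0.58555389 -0.02795136  0.07973767]]
scene flange (array([581.5, -27.6]), array([181.9, 103.3]), 5.1)
scene base (array([524. , 288.9]), array([147.2, 208.2]), 178.8)
scene peg [413.48 242.68] 49.5 [0.58761656 0.28871207 0.06      ]
scene peg [390.2173913  200.08695652] 40.5 [0.45966724 0.29132887 0.06      ]
scene red (array([ 486.8, -288.3]), array([93.1, 19. ]), 9.1)
125 130 [0.592 0.343 0.049]
302 110 [ 0.622 -0.03   0.08 ]
180 205 [0.433 0.22  0.048]
283 150 [0.556 0.009 0.004]
425 160 [ 0.52  -0.276  0.078]
```

The two views agree within 5 mm and the sizes match: fan centre is (581,-28) at yaw 4.6°, base (521,288) at yaw -1°. I turn the tool 20.7° first, then travel above the green fan.

```bash
python3 -m crank '[{"jaw":100,"az":7},{"jaw":100,"az":7},{"jaw":100,"az":6.7},{"jaw":100,"x":28,"y":-46},{"jaw":100,"x":28,"y":-46},{"jaw":100,"x":28,"y":-46},{"jaw":100,"x":28,"y":-46},{"jaw":100,"x":28,"y":-46},{"jaw":100,"x":28,"y":-46},{"jaw":100,"x":28,"y":-46},{"jaw":100,"x":28,"y":-46},{"jaw":100,"x":28,"y":-46}]' 60
python3 -m crank '[{"jaw":100,"x":29,"y":-47},{"jaw":100,"x":29,"y":-47},{"jaw":100,"x":29,"y":-48},{"jaw":100},{"jaw":100}]'
cat > tool.py <<'E'
from m import *
from scipy.spatial.transform import Rotation as Ro
def rel(target,yaw):
    o=readout.get_obs();q=o['tool_rot'];R=Ro.from_quat([q[1],q[2],q[3],q[0]]).as_matrix()
    ty=np.degrees(np.arctan2(R[1,0],R[0,0]))
    print('t',round(o['t'],2),'tcp',(o['eef_pos']*1000).round(1),'yaw',ty.round(2),'tilt z',R[:,2].round(4),'w',round(o['gripper_width'],3),'F',o['contact_force'].round(1))
    print('shift tool',(R.T@(np.array(target)-o['eef_pos'])*1000).round(1),'az',round(-(yaw-ty),2))
E
python3 - <<'E'
from tool import *
rel([.581,-.028,.056],4.6)
a,d,c=grab('wrist');save(a,'w1.png')
b,e,f=grab('top');save(b,'top2.png')
E
```

```text
t 0.1 tcp [ 288.4 -609.7  230.4] yaw 25.32 tilt z [-8.0e-04  1.4e-03 -1.0e+00] w 1.001 F [ 0.9 -0.2 -0.6]
shift tool [ 513.3 -400.5  175. ] az 20.72schema error: expected keys jaw, x, y, z, ax, ay, az
schema error: expected keys jaw, x, y, z, ax, ay, az
```

View pics/w1.png

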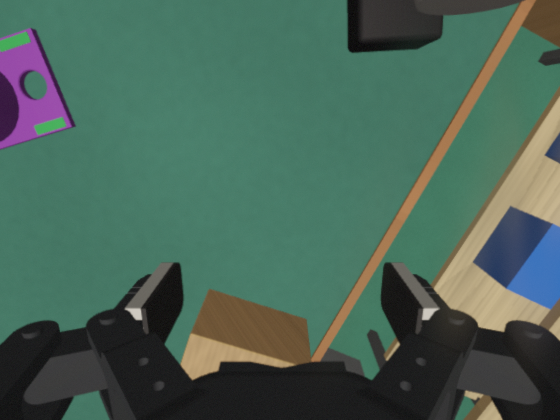

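The moves were refused because every row needs all its keys, so the arm hasn't moved. The wrist picture only shows the fingers, with the purple decoy's corner at (40,90). I'll send the rows again with all the keys.

```bash
python3 -m crank '[{"jaw":100,"x":0,"y":0,"z":0,"ax":0,"ay":0,"az":7},{"jaw":100,"x":0,"y":0,"z":0,"ax":0,"ay":0,"az":7},{"jaw":100,"x":0,"y":0,"z":0,"ax":0,"ay":0,"az":6.7},{"jaw":100,"x":28,"y":-46,"z":0,"ax":0,"ay":0,"az":0},{"jaw":100,"x":28,"y":-46,"z":0,"ax":0,"ay":0,"az":0},{"jaw":100,"x":28,"y":-46,"z":0,"ax":0,"ay":0,"az":0},{"jaw":100,"x":28,"y":-46,"z":0,"ax":0,"ay":0,"az":0},{"jaw":100,"x":28,"y":-46,"z":0,"ax":0,"ay":0,"az":0},{"jaw":100,"x":28,"y":-46,"z":0,"ax":0,"ay":0,"az":0},{"jaw":100,"x":28,"y":-46,"z":0,"ax":0,"ay":0,"az":0},{"jaw":100,"x":28,"y":-46,"z":0,"ax":0,"ay":0,"az":0},{"jaw":100,"x":28,"y":-46,"z":0,"ax":0,"ay":0,"az":0}]' 60
python3 -m crank '[{"jaw":100,"x":29,"y":-47,"z":0,"ax":0,"ay":0,"az":0},{"jaw":100,"x":29,"y":-47,"z":0,"ax":0,"ay":0,"az":0},{"jaw":100,"x":29,"y":-48,"z":0,"ax":0,"ay":0,"az":0},{"jaw":100,"x":0,"y":0,"z":0,"ax":0,"ay":0,"az":0},{"jaw":100,"x":0,"y":0,"z":0,"ax":0,"ay":0,"az":0}]'
python3 - <<'E'
from tool import *
rel([.581,-.028,.056],4.6)
a,d,c=grab('wrist');save(a,'w2.png')
E
```

```text
t: 1.7
eef_pos: [0.507, -0.1757, 0.2314]
tool_rot: [0.0, 0.999, 0.04, 0.0]
contact_force: [0.1, -0.2, 0.1]
gripper_width: 1.0
t: 2.33
eef_pos: [0.5815, -0.0293, 0.2309]
tool_rot: [0.0, 0.999, 0.04, -0.0]
contact_force: [-0.2, -0.6, 0.0]
gripper_width: 1.002
t 2.33 tcp [581.5 -29.3 230.9] yaw 4.62 tilt z [-9.e-04 -6.e-04 -1.e+00] w 1.002 F [-0.2 -0.6  0. ]
shift tool [ -0.2  -1.4 174.9] az 0.02
```

View pics/w2.png

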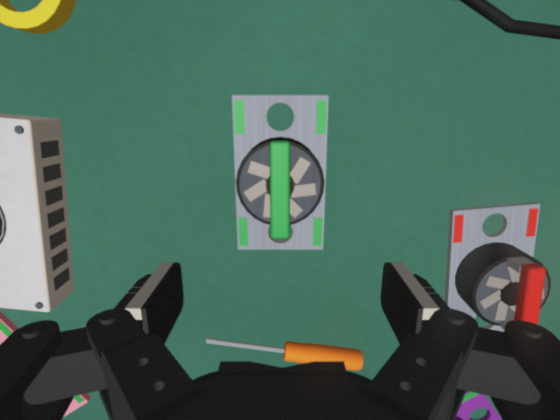

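The wrist view shows the handle at (280,190), vertical and midway between the fingers, so it is centred and aligned. I'll descend and grip.

```bash
python3 -m crank '[{"jaw":100,"x":0,"y":-1,"z":30,"ax":0,"ay":0,"az":0},{"jaw":100,"x":0,"y":0,"z":30,"ax":0,"ay":0,"az":0},{"jaw":100,"x":0,"y":0,"z":30,"ax":0,"ay":0,"az":0},{"jaw":100,"x":0,"y":0,"z":30,"ax":0,"ay":0,"az":0},{"jaw":100,"x":0,"y":0,"z":25,"ax":0,"ay":0,"az":0},{"jaw":100,"x":0,"y":0,"z":15,"ax":0,"ay":0,"az":0},{"jaw":100,"x":0,"y":0,"z":13,"ax":0,"ay":0,"az":0},{"jaw":100,"x":0,"y":0,"z":0,"ax":0,"ay":0,"az":0},{"jaw":100,"x":0,"y":0,"z":0,"ax":0,"ay":0,"az":0}]' 60
python3 -m crank '[{"jaw":0,"x":0,"y":0,"z":0,"ax":0,"ay":0,"az":0},{"jaw":0,"x":0,"y":0,"z":0,"ax":0,"ay":0,"az":0},{"jaw":0,"x":0,"y":0,"z":0,"ax":0,"ay":0,"az":0},{"jaw":0,"x":0,"y":0,"z":0,"ax":0,"ay":0,"az":0},{"jaw":0,"x":0,"y":0,"z":0,"ax":0,"ay":0,"az":0},{"jaw":0,"x":0,"y":0,"z":0,"ax":0,"ay":0,"az":0},{"jaw":0,"x":0,"y":0,"z":0,"ax":0,"ay":0,"az":0},{"jaw":0,"x":0,"y":0,"z":0,"ax":0,"ay":0,"az":0}]' 60
```

```text
t: 3.5
eef_pos: [0.5823, -0.0278, 0.059]
tool_rot: [0.0, 0.999, 0.04, 0.001]
contact_force: [-0.1, 0.6, 0.1]
gripper_width: 0.993
t: 4.5
eef_pos: [0.5818, -0.0275, 0.0584]
tool_rot: [-0.0, 0.999, 0.04, 0.0]
contact_force: [-0.1, 1.8, 3.6]
gripper_width: 0.195
```

Gripped: the opening of 0.195 is about 17 mm against the 18 mm bar. I'll lift 125 mm, turn 5.6° and carry it across.

```bash
python3 -m crank '[{"jaw":0,"x":0,"y":0,"z":-10,"ax":0,"ay":0,"az":0},{"jaw":0,"x":0,"y":0,"z":-20,"ax":0,"ay":0,"az":0},{"jaw":0,"x":0,"y":0,"z":-25,"ax":0,"ay":0,"az":0},{"jaw":0,"x":0,"y":0,"z":-25,"ax":0,"ay":0,"az":0},{"jaw":0,"x":0,"y":0,"z":-25,"ax":0,"ay":0,"az":0},{"jaw":0,"x":0,"y":0,"z":-20,"ax":0,"ay":0,"az":0},{"jaw":0,"x":0,"y":0,"z":0,"ax":0,"ay":0,"az":2.8},{"jaw":0,"x":0,"y":0,"z":0,"ax":0,"ay":0,"az":2.8},{"jaw":0,"x":0,"y":0,"z":0,"ax":0,"ay":0,"az":0}]' 60
python3 -m crank '[{"jaw":0,"x":-3,"y":-15,"z":0,"ax":0,"ay":0,"az":0},{"jaw":0,"x":-7,"y":-33,"z":0,"ax":0,"ay":0,"az":0},{"jaw":0,"x":-8,"y":-39,"z":0,"ax":0,"ay":0,"az":0},{"jaw":0,"x":-8,"y":-39,"z":0,"ax":0,"ay":0,"az":0},{"jaw":0,"x":-8,"y":-39,"z":0,"ax":0,"ay":0,"az":0},{"jaw":0,"x":-8,"y":-39,"z":0,"ax":0,"ay":0,"az":0},{"jaw":0,"x":-8,"y":-39,"z":0,"ax":0,"ay":0,"az":0},{"jaw":0,"x":-8,"y":-39,"z":0,"ax":0,"ay":0,"az":0},{"jaw":0,"x":-7,"y":-33,"z":0,"ax":0,"ay":0,"az":0},{"jaw":0,"x":0,"y":0,"z":0,"ax":0,"ay":0,"az":0},{"jaw":0,"x":0,"y":0,"z":0,"ax":0,"ay":0,"az":0},{"jaw":0,"x":0,"y":0,"z":0,"ax":0,"ay":0,"az":0}]' 60
python3 - <<'E'
from tool import *
rel([.5215,.288,.11],-1.0)
a,d,c=grab('wrist');b,e,f=grab('top');s,se,sf=grab('scene')
np.savez('s3.npz',a=a,d=d,b=b,e=e,s=s,se=se,**{'R':c['R'],'tt':c['t'],'k':[c[x] for x in('fx','fy','cx','cy','k1')]})
save(np.vstack([s[100:340,280:560],b[40:280,60:340]]),'mix3.png');save(a,'w3.png')
E
```

```text
t: 5.62
eef_pos: [0.5809, -0.0282, 0.1829]
tool_rot: [0.0, 1.0, -0.009, -0.001]
contact_force: [-0.6, 0.6, -4.5]
gripper_width: 0.195
t: 7.12
eef_pos: [0.5224, 0.2871, 0.1831]
tool_rot: [0.0, 1.0, -0.009, -0.0]
contact_force: [-0.1, -0.5, -4.7]
gripper_width: 0.194
t 7.12 tcp [522.4 287.1 183.1] yaw -1.07 tilt z [-2.e-04 -9.e-04 -1.e+00] w 0.194 F [-0.1 -0.5 -4.7]
shift tool [-0.9 -1.  73.1] az -0.07
```

View pics/mix3.png

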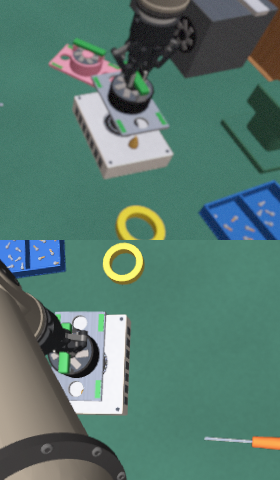

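View pics/w3.png

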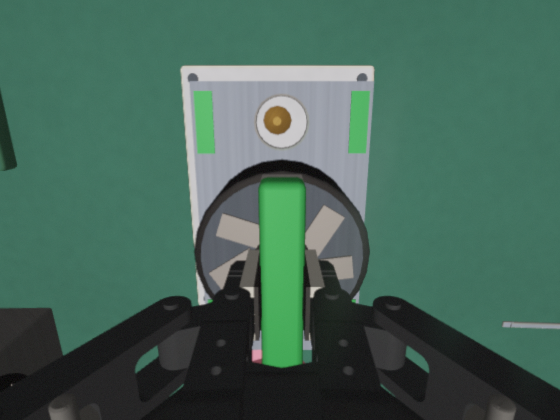

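The fan hangs level. In the wrist view the far peg at (277,120) shows through the flange hole at (282,121). I'll compare hole and peg in world coordinates.

Run:
```python
from tool import *
s=np.load('s3.npz');a=s['a'];k=s['k'];c=dict(zip(('fx','fy','cx','cy','k1'),k));c['R']=s['R'];c['t']=s['tt']
hsv=cv2.cvtColor(a,cv2.COLOR_RGB2HSV).astype(int);H,S,V=hsv[...,0],hsv[...,1],hsv[...,2]
brass=(H>8)&(H<28)&(S>90)
white=((S<30)&(V>215))|brass
for n,m,h in(('hole',white,.1327),('peg',brass,.065)):
    for q in comps(m,(250,90,315,152),30)[:1]:
        w=onplane(q.reshape(-1,2),h,c)[:,:2]*1000; ctr,r=cv2.minEnclosingCircle(w.astype(np.float32)); print(n,cv2.boundingRect(q),'ctr',np.round(ctr,1),'r',round(r,1))
print('tip',onplane([(277,121)],.082,c))
g=(H>50)&(H<70)&(S>130)&(V>100)
for q in comps(g,(180,80,390,160),200): print('tape',rect(q,.1327,c))
for q in comps(g,(255,170,310,330),200): print('handle',rect(q,.2057,c))
for u,v in((235,110),(330,110),(235,85),(330,150),(272,72)): print((u,v),toworld([(u,v)],s['d'][v,u],c)[0].round(4))
# top: red fan, holes vs base
```

```text
hole (264, 106, 27, 28) ctr [586.7 288.6] r 7.3
peg (264, 106, 27, 28) ctr [585.1 289.4] r 9.9
tip [[0.58459469 0.2892185  0.082     ]]
tape (array([584.5, 243.6]), array([ 8.7, 31.8]), 178.9)
handle (array([536. , 287.1]), array([16.8, 61.4]), 178.8)
(235, 110) [0.5923 0.3116 0.1314]
(330, 110) [0.5913 0.2593 0.1318]
(235, 85) [0.6053 0.3109 0.1314]
(330, 150) [0.5693 0.2587 0.1307]
(272, 72) [0.6204 0.2926 0.0472]
```

Run:
```python
from tool import *
s=np.load('s3.npz');a=s['a'];k=s['k'];c=dict(zip(('fx','fy','cx','cy','k1'),k));c['R']=s['R'];c['t']=s['tt']
m=(s['d']>np.median(s['d'][100:150,225:240])+.02)  # deeper than flange: through hole
for q in comps(m,(245,88,320,160),200)[:1]:
    w=onplane(q.reshape(-1,2),.1316,c)[:,:2]*1000; print('hole',cv2.boundingRect(q),cv2.minEnclosingCircle(w.astype(np.float32)), cv2.minAreaRect(w.astype(np.float32)))
hsv=cv2.cvtColor(a,cv2.COLOR_RGB2HSV).astype(int)
print('sat/val of white',hsv[135,280],'flange',hsv[110,235])
m=(hsv[...,2]>hsv[110,235][2]+25)|((hsv[...,0]>8)&(hsv[...,0]<28)&(hsv[...,1]>90))
for q in comps(m,(245,88,320,160),200)[:1]:
    w=onplane(q.reshape(-1,2),.1327,c)[:,:2]*1000; print('hole col',cv2.boundingRect(q),cv2.minEnclosingCircle(w.astype(np.float32)))
```

```text
hole (257, 97, 50, 50) ((585.61083984375, 286.3107604980469), 13.81070327758789) ((585.3798828125, 286.1519775390625), (27.29014778137207, 26.467727661132812), 88.88226318359375)
sat/val of white [165   3 200] flange [111  21 171]
hole col (258, 97, 48, 50) ((585.4155883789062, 286.2256164550781), 13.306960105895996)
```

The hole is at (585.5,286.2) and the peg at (585.0,289.3), so the fan needs about 2.5 mm more to +y. I'll correct that, go partway down to engage the tapers, and check.

```bash
python3 -m crank '[{"jaw":0,"x":-0.5,"y":-2.5,"z":0,"ax":0,"ay":0,"az":0},{"jaw":0,"x":0,"y":0,"z":10,"ax":0,"ay":0,"az":0},{"jaw":0,"x":0,"y":0,"z":10,"ax":0,"ay":0,"az":0},{"jaw":0,"x":0,"y":0,"z":10,"ax":0,"ay":0,"az":0},{"jaw":0,"x":0,"y":0,"z":7,"ax":0,"ay":0,"az":0},{"jaw":0,"x":0,"y":0,"z":0,"ax":0,"ay":0,"az":0},{"jaw":0,"x":0,"y":0,"z":0,"ax":0,"ay":0,"az":0}]' 60
python3 - <<'E'
from tool import *
rel([.522,.2895,.1084],-1.0)
a,d,c=grab('wrist');save(a,'w4.png')
h=readout.get_obs()['eef_pos'][2]-.0584+.008
hsv=cv2.cvtColor(a,cv2.COLOR_RGB2HSV).astype(int)
br=(hsv[...,0]>8)&(hsv[...,0]<28)&(hsv[...,1]>90)
m=(hsv[...,2]>hsv[110,235][2]+25)|br
for n,mm,z in(('hole',m,h),('peg',br,.065)):
    for q in comps(mm,(245,88,320,160),100)[:1]:
        w=onplane(q.reshape(-1,2),z,c)[:,:2]*1000; print(n,cv2.boundingRect(q),cv2.minEnclosingCircle(w.astype(np.float32)))
E
```

```text
t: 8.15
eef_pos: [0.5219, 0.291, 0.1466]
tool_rot: [-0.0, 1.0, -0.009, 0.0]
contact_force: [0.5, 0.4, -4.5]
gripper_width: 0.197
t 8.15 tcp [521.9 291.  146.6] yaw -0.99 tilt z [ 5.e-04  3.e-04 -1.e+00] w 0.197 F [ 0.5  0.4 -4.5]
shift tool [ 0.1  1.5 38.2] az 0.01
hole (258, 97, 48, 50) ((585.03662109375, 290.33984375), 13.340635299682617)
peg (267, 105, 32, 32) ((585.1478881835938, 289.53875732421875), 9.99010944366455)
```

View pics/w4.png

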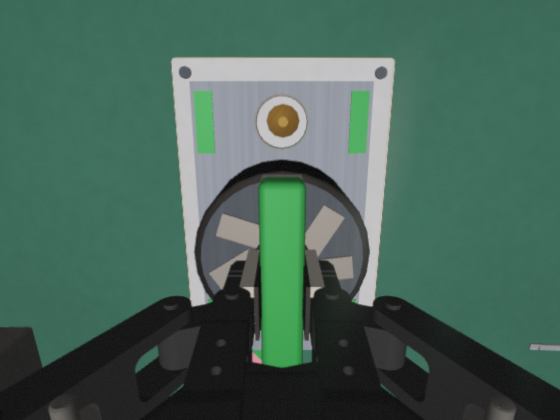

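The peg at (283,121) is now concentric with the hole at (282,122), within 1 mm. I'll correct by 0.8 mm and lower the remaining 38 mm slowly.

```bash
python3 -m crank '[{"jaw":0,"x":0,"y":0.8,"z":6,"ax":0,"ay":0,"az":0},{"jaw":0,"x":0,"y":0,"z":6,"ax":0,"ay":0,"az":0},{"jaw":0,"x":0,"y":0,"z":6,"ax":0,"ay":0,"az":0},{"jaw":0,"x":0,"y":0,"z":6,"ax":0,"ay":0,"az":0},{"jaw":0,"x":0,"y":0,"z":5,"ax":0,"ay":0,"az":0},{"jaw":0,"x":0,"y":0,"z":3,"ax":0,"ay":0,"az":0},{"jaw":0,"x":0,"y":0,"z":3,"ax":0,"ay":0,"az":0},{"jaw":0,"x":0,"y":0,"z":2,"ax":0,"ay":0,"az":0},{"jaw":0,"x":0,"y":0,"z":0,"ax":0,"ay":0,"az":0},{"jaw":0,"x":0,"y":0,"z":0,"ax":0,"ay":0,"az":0}]' 60
```

```text
t: 9.45
eef_pos: [0.5218, 0.2901, 0.1094]
tool_rot: [-0.0, 1.0, -0.009, 0.0]
contact_force: [0.6, 0.4, -4.6]
gripper_width: 0.195
```

```bash
python3 -m crank '[{"jaw":0,"x":0,"y":0,"z":1,"ax":0,"ay":0,"az":0},{"jaw":0,"x":0,"y":0,"z":0.8,"ax":0,"ay":0,"az":0},{"jaw":0,"x":0,"y":0,"z":0,"ax":0,"ay":0,"az":0},{"jaw":0,"x":0,"y":0,"z":0,"ax":0,"ay":0,"az":0}]' 60
```

```text
t: 9.95
eef_pos: [0.5219, 0.2904, 0.1085]
tool_rot: [-0.0, 1.0, -0.009, 0.0]
contact_force: [-3.1, -1.3, 6.0]
gripper_width: 0.193
```

Contact: the vertical force went from -4.6 N to +6 N at the expected height of 0.1085, so the fan is home. I'll open slowly and retreat straight up.

```bash
python3 -m crank '[{"jaw":40,"x":0,"y":0,"z":0,"ax":0,"ay":0,"az":0},{"jaw":60,"x":0,"y":0,"z":0,"ax":0,"ay":0,"az":0},{"jaw":80,"x":0,"y":0,"z":0,"ax":0,"ay":0,"az":0},{"jaw":80,"x":0,"y":0,"z":0,"ax":0,"ay":0,"az":0},{"jaw":80,"x":0,"y":0,"z":0,"ax":0,"ay":0,"az":0},{"jaw":80,"x":0,"y":0,"z":-10,"ax":0,"ay":0,"az":0},{"jaw":80,"x":0,"y":0,"z":-20,"ax":0,"ay":0,"az":0},{"jaw":80,"x":0,"y":0,"z":-30,"ax":0,"ay":0,"az":0},{"jaw":80,"x":0,"y":0,"z":-30,"ax":0,"ay":0,"az":0},{"jaw":80,"x":0,"y":0,"z":-30,"ax":0,"ay":0,"az":0},{"jaw":80,"x":0,"y":0,"z":0,"ax":0,"ay":0,"az":0}]' 60
python3 -m crank '[{"jaw":80,"x":0,"y":40,"z":0,"ax":0,"ay":0,"az":0},{"jaw":80,"x":0,"y":50,"z":0,"ax":0,"ay":0,"az":0},{"jaw":80,"x":0,"y":50,"z":0,"ax":0,"ay":0,"az":0},{"jaw":80,"x":0,"y":50,"z":0,"ax":0,"ay":0,"az":0},{"jaw":80,"x":0,"y":50,"z":0,"ax":0,"ay":0,"az":0},{"jaw":80,"x":0,"y":0,"z":0,"ax":0,"ay":0,"az":0},{"jaw":80,"x":0,"y":0,"z":0,"ax":0,"ay":0,"az":0}]' 60
python3 - <<'E'
from tool import *
a,d,c=grab('top');s,e,f=grab('scene');save(np.hstack([a[80:250,80:330],s[150:320,310:560]]),'end.png');save(a,'top5.png')
for n,im,dp,k,b in(('top',a,d,c,(100,90,205,235)),('scene',s,e,f,(340,130,460,290))):
    hsv=cv2.cvtColor(im,cv2.COLOR_RGB2HSV).astype(int);H,S,V=hsv[...,0],hsv[...,1],hsv[...,2]
    for q in comps((H>50)&(H<70)&(S>130)&(V>120),b,100)[:1]:
        print(n,'handle',rect(q,.131,k),[toworld([p],dp[p[1],p[0]],k)[0].round(3) for p in q.reshape(-1,2)[::25]])
    r=((H<6)|(H>174))&(S>150)&(V>100)
    for q in comps(r,(385,135,460,235) if n=='top' else (115,230,185,310),30)[:1]: print(n,'red',rect(q,.081,k))
E
```

```text
t: 11.32
eef_pos: [0.5231, 0.2911, 0.2309]
tool_rot: [-0.002, 1.0, -0.009, 0.003]
contact_force: [0.4, -0.6, -0.5]
gripper_width: 0.798
t: 12.2
eef_pos: [0.5173, 0.0506, 0.2272]
tool_rot: [-0.0, 1.0, -0.009, -0.0]
contact_force: [0.1, 0.4, -0.1]
gripper_width: 0.8
top handle (array([520.4, 287.7]), array([15.8, 85.3]), 178.9) [array([0.564, 0.294, 0.129]), array([0.515, 0.294, 0.129]), array([0.478, 0.284, 0.128]), array([0.526, 0.281, 0.13 ]), array([0.564, 0.292, 0.129])]
top red (array([ 480.9, -290.2]), array([87.7, 18.4]), 10.0)
scene handle (array([525.8, 287.9]), array([16.1, 89.3]), 179.1) [array([0.483, 0.286, 0.133]), array([0.553, 0.282, 0.129]), array([0.526, 0.295, 0.131])]
scene red (array([ 486.8, -288.2]), array([93.1, 19. ]), 8.5)
```

View pics/end.png

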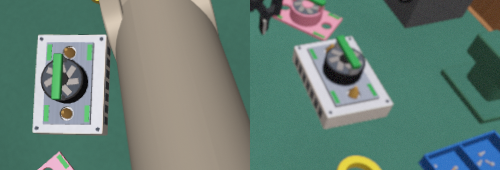

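The crops show the fan flat on the base with both pegs through the holes, at (68,50) and (66,113) in the left crop. Handle top is at about 0.130 m (0.131 expected), its centre matches the base, and the red fan hasn't moved.

```bash
python3 -c "
from station import ticket; print(ticket.hand_in())"
```

```text
the job is handed in; nothing more can be done
None
```

I set the green-handled fan on the white base with both brass pegs up through its flange holes, let go of it and handed the job in at about 12 s of robot time. No verdict was reported.

**How it went:** I gripped the fan by its handle, lifted it and carried it over the base. There I corrected about 2.5 mm sideways from the wrist camera and lowered it until it touched down. The vertical force changed from -4.6 N to +6 N at the expected height. I then opened the jaws and backed off.

**Last checks:**
- **Position:** in the top view the handle centre is at (520.4, 287.7) mm, against (520.2, 288.1) mm for the base. In the scene view it is within about 2 mm of the base.
- **Angle:** the handle is within about 0.3° of the base's long axis in both views.
- **Height:** the handle top reads about 0.130 m, against 0.131 m expected when fully seated.
- **Red fan:** its measured position is unchanged within 0.2 mm.
- **Robot:** the contact force is about 0 and the gripper is clear of everything.

**Disagreements:** the scene camera reads about 4–6 mm farther in x than the top camera. This applies to base, fan and red handle alike, so it cancels out. The wrist camera put the peg about 2 mm to +y of where the top view did, and I followed the wrist camera for the fit. My first two move calls were refused because rows had missing keys, and nothing moved.

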